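Hold the camera head over the vacuum chamber's window

ROBOT

A 7-joint arm with a two-finger parallel gripper is mounted at the origin on the work surface. World frame = base frame: x ahead of the robot, y to its left, z up, the work surface at z = 0. Lengths are in m, angles in rad, forces in N, time in s.
With the tool pointing down it reaches from about 0.425 to 0.95 m from the base axis. Payload 4.7 kg.
Tool frame: the origin (TCP) lies at the very end of the fingers, on their centre line; the grasp point (between the pads) lies 19 mm behind it; x points along the fingers, y is the direction in which the jaws open and shut, and the axes are right-handed (so a half turn about x gives the same grasp; the last joint's range is limited). The gripper opens to 85 mm and grips with 20 to 120 N. Pads are 22 mm wide; open, the fingers measure 114 mm over their backs; the gripper's body (76 mm by 85 mm) begins 54 mm behind the grasp point. The pads swing forward as they close: fully open they stand 13 mm farther back than shut.
Start: joints at [1.269, 0.469, -0.049, 1.532, 0.024, 1.141, -0.082], TCP at [0.182, -0.65, 0.231] pointing down, gripper open.
Joint ranges: [-2.59, 2.59], [-0.33, 1.99], [-1.39, 1.29], [0.1, 2.45], [-1.04, 4.18], [0.21, 1.99], [-2.66, 2.66]. Speed limits (rad/s): [2.57, 2.57, 3.14, 3.14, 3.14, 3.14, 3.14].

INTERFACE

Orientations are given as a unit quaternion [w, x, y, z].
In Python, from plant import robot gives the robot as it stands. Calls block until the motion is done:
- robot.move_ptp(position, orientation): joint-space move of the TCP to a pose.
- robot.move_linear(position, frame=None, speed=0.15, contact_N=None): straight line of the TCP; frame=None keeps the orientation; speed is the mean speed in m/s. With contact_N (N) it stops when the force on the tool has changed by that much, and returns True; else False.
- robot.movej(angles): joint-space move.
- robot.set_gripper(opening, grasp_force=None): finger opening in m; grasp_force is the grip in N (None keeps the last); returns when the fingers have stopped.
- robot.sleep(seconds).
- robot.solve_ik(position, orientation): joint angles nearest the present ones, or None.
- robot.camera(name): name is "scene" or "top" or "wrist"; returns (picture, depth): 480x640x3 uint8, red, green, blue; 480x640 float32, m along the optical axis (not along the pixel's ray), 0 where there is no reading.
- robot.calibration(name): a dict with "camera_matrix" (3x3 intrinsics, pixels), "origin" and "orientation" of the camera in the world; the wrist camera has in their place "T_tool_cam" (4x4, takes a point from camera to tool coordinates, whose origin is the TCP and whose axes are the tool frame's). Camera axes: x right, y down, z forward; pixel columns grow to the right and rows downward; lengths in m; the calibration is good to about 2 mm. A picture is of the moment at which its call begins: read the wrist's pose just before it. calibration takes no time and is no camera call.
A pose or a line that the arm cannot do raises robot.Unreachable and nothing moves.
- robot.sign_off(): hands the job in, once; it reports no verdict.
Trained networks look in the newest picture that a camera, given by its name, has taken for a name from the list of things; names that differ only in an ending like _2 or _b are one class to them, and where a whole thing is asked for, a point or a joint stands for the part that bears it (a point fixed in the world has none). Each returns a list of dicts, best first, with "conf" (0 to 1); they miss things now and then, are a little off and sometimes report something else, mostly with a low value. They report only what shows in the picture. A call takes as long as a camera call. They do not tell look-alikes from the thing itself.
- robot.look_for(camera, label): "box" ([left, top, width, height] in pixels, round what is visible of it).
- robot.regions_of(camera, label): "region" (480x640 bool, what is visible of it) and "box" ([left, top, width, height] in pixels, round what is visible of it).
- robot.landmark_of(camera, label): "location" ([column, row] in pixels: a listed point, or the origin of a listed thing).
Readings, each from a call of its own:
- robot.get_t(): time.
- robot.get_q(): joint angles.
- robot.get_qd(): joint speeds.
- robot.get_joint_torque(): joint torques, N m.
- robot.get_tool_pos(): TCP position.
- robot.get_orientation(): TCP orientation.
- robot.get_wrist_force(): force on the tool from outside, world axes, zero at the start.
- robot.get_wrist_torque(): the same for the moment, N m.
- robot.get_gripper_width(): finger opening in m.
Only numpy, scipy, OpenCV 4.12 (cv2) and the standard library are available. Lean on these libraries where they do the work, as an engineer would, in place of code of your own. Each camera call takes 0.05 s, during which the arm holds its last target.

TASK

First press the raised vent cap on the vacuum chamber's lid fully home. Then pick up the camera head, the one with the rectangular hood, carry it over the pump line and finish while still holding it still and upright about 10 mm above the middle of the chamber's window, its hood square with the rectangular window frame (long side along long side) and not touching anything. Do not let it touch the chamber or the pump line on the way, and leave the lamp head, the clamp ring and the gauge box where they are.

Things in the scene. Friction and masses are not known exactly. Their poses are not given: they have to be found in the camera images.
- chamber: Aluminium vacuum chamber, a box 220 (x) x 180 (y) x 90 mm high, fixed to the bench. Origin: centre of its underside on the bench; z up. It may be turned about the vertical. A short flanged port sticks out 50 mm from its -y side, below the lid. Window frame and vent cap are on its lid; the lid's top is 90 mm above the bench.
- window (a point): Centre of the window, on the upper face of its frame and glass (flush), 96 mm above the bench; at chamber x +25, y +15 mm. Axes parallel to the chamber's. The dark glass is 60 (x) x 38 (y) mm in a steel frame 96 (x) x 76 (y) mm; four bolt heads, 8 mm across and 5 mm high, stand on the frame at x +-40, y +-30 mm from its centre.
- vent_cap (a joint): Captive vent cap, in m: 0 = fully raised, 0.010 = fully home (pressed down onto its stub). It moves straight down, stays where it is left, and resists with about 4 N until it seats. Starts raised, at 0 to 0.003.
- vent_top (a point): Centre of the vent cap's flat top: a round black cap 28 mm in diameter, 12 mm thick, on a steel stub 20 mm in diameter; at chamber x -75, y -55 mm. Its top is 122 mm above the bench at joint 0 and 112 mm when fully home.
- pump_line: Rigid steel vacuum pipe, 24 mm in diameter, fixed to the chamber (same origin and axes as chamber): from the chamber's +y side at x +70 out to y +150 mm, up, and along x from +70 to -100 mm at y +150 mm, its axis 110 mm above the bench, then down to the bench. Two clamp rings on the level run, 44 mm in diameter, reach 132 mm above the bench.
- camera_head: Camera head, about 0.22 kg, standing on the bench with its hood down. Hood: rectangular, 64 (x) x 44 (y) mm, from height 0 to 20 mm. Above it a body 40 (x) x 30 (y) mm, from 20 to 84 mm, of the same grey plastic, with a dark plate on top. Grip it across its 30 mm width. Origin: centre of the hood's underside, the face that hovers over the window; z up through the body, x along the hood's long side.
- lamp_head: Lamp head: the same body, but with a round hood 56 mm in diameter and 20 mm high. Stands on the bench; origin at the centre of its underside. To be left alone. It and the camera head may stand in each other's place.
- clamp_ring: Loose steel ring, 48 mm outside, 28 mm inside, 14 mm high, flat on the bench; origin at the centre of its underside. To be left alone.
- gauge_box: Loose grey gauge box, 60 (x) x 90 (y) x 40 mm, with a blank dark display; origin at the centre of its underside. To be left alone.
Not all that is in view belongs to the job. Leave any green or pink look-alike of the camera_head alone.

How it is judged:
By the outcome, as a careful person would: the job done as asked, in the order asked, and still so for the second after the job is handed in, while the arm keeps its last pose, push and grip.
It also fails if it takes over 61 s, if anything falls off the work surface, if the arm or the gripper's body presses on something with over 40 N, if the wrist force passes 120 N, or if a joint passes its speed limit or range.

## Working session

There is one attempt and no reset: what is moved stays moved. The work goes in short steps, each a Python script; the robot and the scene stay as the last script left them, time stands still between calls to the robot, and variables do not carry over. Pictures are saved under pics/ and viewed, and the job is handed in when it is done.

```bash
mkdir -p pics; ls
cat > h.py <<'E'
import numpy as np, cv2
from scipy.spatial.transform import Rotation as R
from plant import robot
def save(n,im): cv2.imwrite('pics/'+n+'.png',im[:,:,::-1])
def campose(name):
    c=robot.calibration(name);K=np.array(c['camera_matrix'])
    if name=='wrist':
        q=robot.get_orientation();T=np.eye(4);T[:3,:3]=R.from_quat(np.roll(q,-1)).as_matrix();T[:3,3]=robot.get_tool_pos()
        return K,T@np.array(c['T_tool_cam'])
    T=np.eye(4);o=np.array(c['orientation'])
    T[:3,:3]=o if o.shape==(3,3) else R.from_quat(np.roll(o,-1)).as_matrix();T[:3,3]=c['origin']
    return K,T
def cloud(K,T,d):
    v,u=np.mgrid[:480,:640]
    p=np.stack([(u-K[0,2])/K[0,0]*d,(v-K[1,2])/K[1,1]*d,d],-1)
    w=p@T[:3,:3].T+T[:3,3]; w[d<=0]=np.nan
    return w
def atz(K,T,uv,z):
    r=T[:3,:3]@np.array([(uv[0]-K[0,2])/K[0,0],(uv[1]-K[1,2])/K[1,1],1]);s=(z-T[2,3])/r[2]
    return T[:3,3]+s*r
def proj(K,T,p):
    c=T[:3,:3].T@(np.array(p)-T[:3,3]);return (K@c/c[2])[:2]
E
python3 - <<'E'
from h import *
for n in ['scene','top','wrist']:
    K,T=campose(n);im,d=robot.camera(n);save(n+'0',im);np.savez(n+'0.npz',im=im,d=d,K=K,T=T)
    print(n,T.round(3).tolist(),K[0,0])
for l in ['window','vent_top','camera_head','lamp_head','chamber']:
    for f in ('landmark_of','look_for'):
        print(l,f,[(x.get('location',x.get('box')),round(x['conf'],2)) for x in getattr(robot,f)('top',l)])
print(robot.get_t(),robot.get_orientation())
E
```

```text
pics
scene [[-0.742, 0.494, -0.453, 0.839], [0.67, 0.565, -0.482, 0.468], [0.018, -0.661, -0.75, 0.706], [0.0, 0.0, 0.0, 1.0]] 450.6543941014576
top [[-0.014, -0.993, 0.12, 0.375], [-1.0, 0.014, 0.002, 0.086], [-0.004, -0.12, -0.993, 0.984], [0.0, 0.0, 0.0, 1.0]] 460.7769525926771
wrist [[0.269, -0.913, -0.307, 0.261], [-0.963, -0.256, -0.085, -0.628], [-0.001, 0.319, -0.948, 0.373], [0.0, 0.0, 0.0, 1.0]] 331.0176257898103
window landmark_of [([458.9, 190.9], 0.73)]
window look_for [([378.2, 146.9, 154.6, 131.6], 0.91)]
vent_top landmark_of [([510.7, 235.7], 0.49)]
vent_top look_for [([500.0, 228.3, 16.8, 14.3], 0.76)]
camera_head landmark_of [([206.7, 295.2], 0.94), ([252.6, 254.2], 0.88), ([281.8, 303.0], 0.88), ([220.6, 347.9], 0.55)]
camera_head look_for [([198.5, 337.4, 39.8, 24.8], 0.9), ([235.3, 236.2, 35.9, 36.0], 0.85), ([293.7, 213.5, 34.0, 27.1], 0.63), ([185.9, 285.7, 35.8, 23.5], 0.59)]
lamp_head landmark_of [([266.6, 187.3], 0.6)]
lamp_head look_for [([251.6, 166.4, 27.0, 30.8], 0.9)]
chamber landmark_of [([457.4, 214.1], 0.55)]
chamber look_for [([383.0, 147.3, 150.2, 129.4], 0.82)]
0.65 [ 0.09618008  0.70055542  0.0961391  -0.70052036]
```

View pics/top0.png

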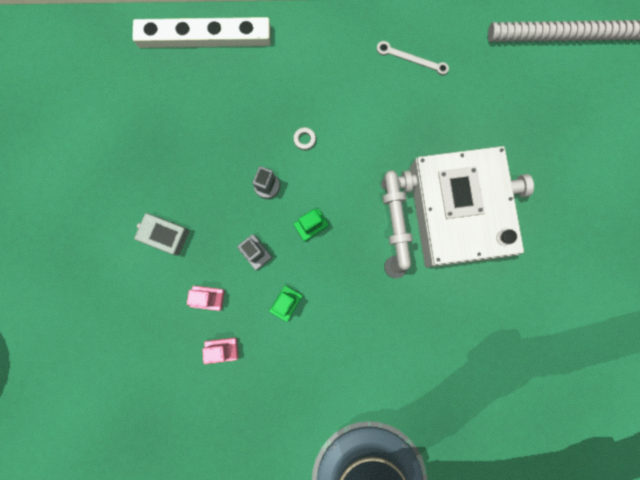

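View pics/scene0.png

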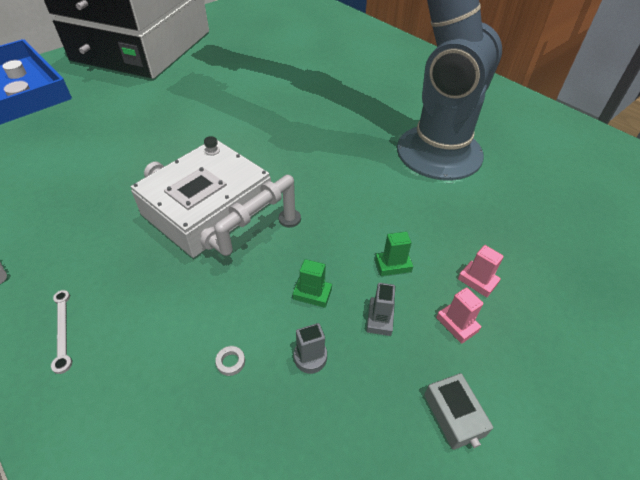

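Run:
```python
import cv2
a=cv2.imread('pics/top0.png')
cv2.imwrite('pics/topL.png',cv2.resize(a[150:370,170:340],None,fx=3.5,fy=2.7*1,interpolation=cv2.INTER_CUBIC) if 0 else cv2.resize(a[155:370,170:340],None,fx=2.75,fy=2.75,interpolation=cv2.INTER_CUBIC))
cv2.imwrite('pics/topR.png',cv2.resize(a[110:300,350:550],None,fx=3,fy=3,interpolation=cv2.INTER_CUBIC))
```

```text
(no output)
```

View pics/topL.png

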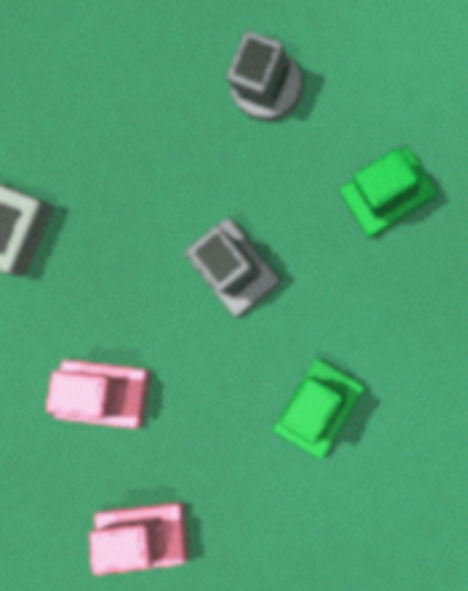

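View pics/topR.png

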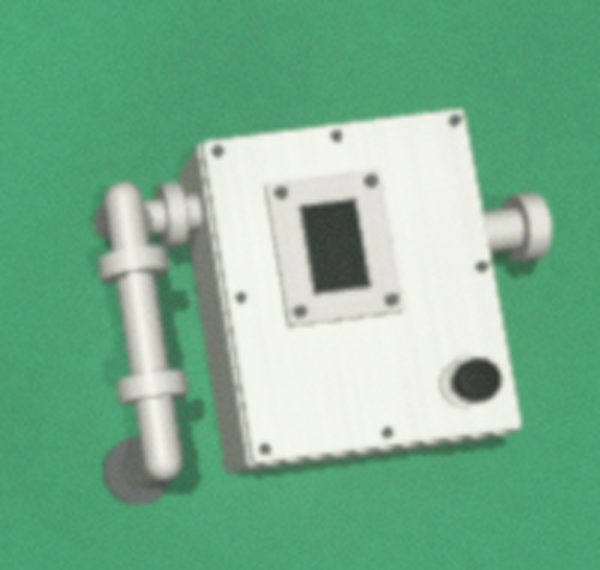

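The top view shows the two grey heads: one at (254,252) with a rectangular hood and one at (265,183) with a round hood. The green ones at (310,224) and (286,303) and the pink ones at (205,298) and (220,351) are look-alikes. The crop confirms the camera head is the grey one at (254,252). The chamber is at about (465,205), with its window at (461,192) and vent cap at (509,237).

```bash
cat > m.py <<'E'
from h import *
def rect(P):
    (c,s,a)=cv2.minAreaRect((P*1000).astype(np.float32)); return np.round(c,1),np.round(s,1),round(a,1)
E
python3 - <<'E'
from m import *
for n in ['top','scene']:
    D=np.load(n+'0.npz');w=cloud(D['K'],D['T'],D['d']);im=D['im'].astype(int)
    sat=im.max(-1)-im.min(-1)
    # lid
    for nm,(x,y,r),(z0,z1) in [('lid',(.52,-.25,.25),(.083,.0935)),('frame',(.52,-.25,.25),(.0945,.1)),('vent',(.52,-.25,.25),(.115,.14))]:
        m=(abs(w[...,0]-x)<r)&(w[...,1]<-.13)&(w[...,1]>-.5)&(w[...,2]>z0)&(w[...,2]<z1)&(sat<40)
        mm=cv2.morphologyEx(m.astype(np.uint8),cv2.MORPH_OPEN,np.ones((3,3))) if nm!='vent' else m.astype(np.uint8)
        nl,lab,st,ce=cv2.connectedComponentsWithStats(mm)
        for k in range(1,nl):
            if st[k,4]>25:
                P=w[lab==k]; print(n,nm,st[k].tolist(),rect(P[:,:2]),np.median(P[:,2]).round(4))
    if n=='top':
        print('bench z',np.nanmedian(w[300:340,300:400,2]))
        for nm,(c,r) in {'cam':(252,256),'lamp':(266,184)}.items(): pass
        for nm,(u,v) in {'cam':(254,252),'lamp':(265,183)}.items():
            s=np.zeros(sat.shape,bool);s[v-25:v+25,u-25:u+25]=1
            m=s&(sat<28)&(w[...,2]>.075); P=w[m];print(nm,'top',m.sum(),rect(P[:,:2]),P[:,:2].mean(0),np.median(P[:,2]))
            m=s&(sat<28)&(w[...,2]<.03)&(w[...,2]>.012); P=w[m];print(nm,'hood',m.sum(),rect(P[:,:2]),P[:,:2].mean(0),np.median(P[:,2]))
K,T=np.load('top0.npz')['K'],np.load('top0.npz')['T']
print('win',atz(K,T,(458.9,190.9),.096),atz(K,T,(461,192),.096),'vent',atz(K,T,(509,236.5),.12))
E
```

```text
top lid [432, 147, 91, 117, 6352] (array([ 547.3, -205.3]), array([216.4, 170.3]), 6.4) 0.09
top frame [452, 167, 20, 32, 276] (array([ 589.1, -186.4]), array([31.4, 66.4]), 80.8) 0.0961
top frame [443, 169, 11, 8, 43] (array([ 608.8, -161.1]), array([13.8, 21.2]), 6.4) 0.096
top frame [442, 179, 10, 20, 130] (array([ 577. , -156.5]), array([17. , 39.2]), 81.5) 0.0965
top frame [474, 179, 6, 9, 43] (array([ 587.4, -215.8]), array([17.1, 10.2]), 3.8) 0.0964
top frame [465, 191, 6, 6, 27] (array([ 566.5, -197.1]), array([10. , 11.1]), 0.4) 0.0966
top frame [473, 192, 7, 6, 35] (array([ 564.2, -213.9]), array([12.1, 10.2]), 88.2) 0.0962
top frame [451, 201, 8, 14, 66] (array([ 539.4, -172. ]), array([27.4, 13. ]), 10.6) 0.0964
top frame [471, 203, 8, 12, 54] (array([ 536.9, -209.1]), array([24.3,  9.9]), 22.2) 0.0966
top frame [462, 207, 7, 10, 48] (array([ 530.7, -191. ]), array([11.6, 20.2]), 80.0) 0.0968
top vent [502, 229, 15, 15, 169] (array([ 479. , -264.5]), array([25.6, 27.4]), 80.9) 0.1192
bench z 0.0004419598334002295
cam top 307 (array([464.8, 233.3]), array([39.8, 29.6]), 38.5) [0.46421697 0.23274848] 0.08465798364543253
cam hood 246 (array([464.9, 232.9]), array([63.6, 42.7]), 38.5) [0.45844551 0.22124083] 0.020455299733042775
lamp top 291 (array([608.4, 207.5]), array([29.1, 40.5]), 67.3) [0.60749633 0.20704842] 0.08451644328184782
lamp hood 176 (array([599.4, 202.7]), array([33.8, 53.5]), 25.5) [0.59683313 0.19873415] 0.02020403059661552
scene lid [132, 144, 133, 79, 4084] (array([ 548.1, -206. ]), array([218.4, 174.2]), 6.4) 0.0904
scene frame [166, 169, 56, 38, 1141] (array([ 571.2, -186.9]), array([97.2, 78.8]), 6.9) 0.0963
scene vent [204, 136, 13, 10, 96] (array([ 480.5, -267.4]), array([27.9, 26.2]), 85.9) 0.1189
win [ 0.57210123 -0.18060893  0.096     ] [ 0.56983969 -0.18461613  0.096     ] vent [ 0.47769161 -0.26345828  0.12      ]
```

```bash
cat >> h.py <<'E'
def down(deg):
    a=np.radians(deg);x=np.array([0,0,-1.]);y=np.array([np.cos(a),np.sin(a),0]);M=np.stack([x,y,np.cross(x,y)],1)
    return np.roll(R.from_matrix(M).as_quat(),1)
def jaw():
    M=R.from_quat(np.roll(robot.get_orientation(),-1)).as_matrix();return np.degrees(np.arctan2(M[1,1],M[0,1])),M[:,0]
E
python3 - <<'E'
from h import *
print(jaw())
for nm,p,a in [('vent',(.4795,-.267,.17),6.4),('cam',(.4648,.233,.036),38.5+90),('hov',(.571,-.1875,.142),96.4)]:
    for da in (0,90,180,-90): 
        q=robot.solve_ik(np.array(p),down(a+da)); print(nm,a+da,None if q is None else np.round(q,2))
E
```

```text
(np.float64(-74.36823621048056), array([ 5.70067805e-05, -5.06827501e-05, -9.99999997e-01]))
vent 6.4 [ 0.86  0.38 -0.55  1.88  0.24  0.95  0.32]
vent 96.4 [ 1.04  0.44 -0.78  1.87  0.37  0.98  1.78]
vent 186.4 [ 0.37  0.33  0.07  1.91 -0.03  0.91 -2.57]
vent -83.6 [ 0.62  0.34 -0.24  1.89  0.1   0.92 -1.12]
cam 128.5 [ 0.19  0.72 -1.    2.02  0.82  0.86  0.97]
cam 218.5 [-1.09  0.59  0.72  2.1  -0.62  0.68 -2.43]
cam 308.5 [-0.06  0.56 -0.62  2.04  0.51  0.69 -1.91]
cam 38.5 [ 0.12  0.66 -0.89  2.03  0.73  0.8  -0.53]
hov 96.4 [ 0.8   0.56 -0.77  1.77  0.45  1.    1.54]
hov 186.4 [-0.49  0.69  1.11  1.85 -0.71  1.07 -2.13]
hov 276.4 [ 0.49  0.46 -0.32  1.79  0.18  0.92 -1.37]
hov 6.400000000000006 [ 0.69  0.51 -0.6   1.78  0.35  0.96  0.06]
```

View pics/wrist0.png

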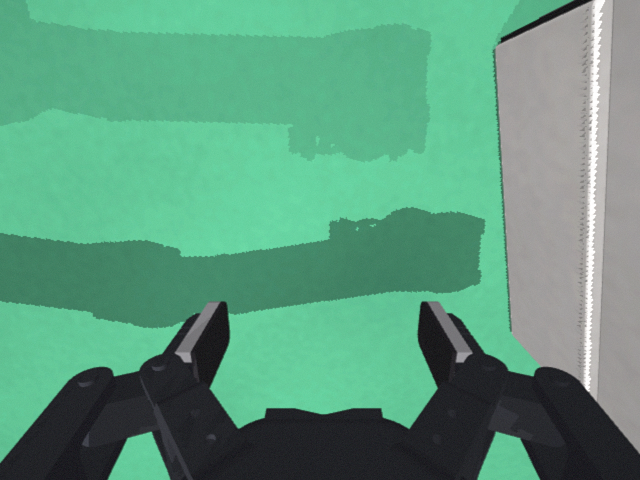

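The wrist view shows bare bench and a cabinet edge at the right (column 500 and up), with nothing below the jaws. Next, the vent cap.

Run:
```python
from h import *
robot.set_gripper(0.0,40)
robot.move_ptp(np.array([.4795,-.267,.18]),down(-83.6))
K,T=campose('wrist');im,d=robot.camera('wrist');save('wrist1',im)
print(robot.get_t(),robot.get_tool_pos(),robot.get_wrist_force())
w=cloud(K,T,d);m=(w[...,2]>.112)&(w[...,2]<.13)&(abs(w[...,0]-.48)<.04)&(abs(w[...,1]+.265)<.04)
P=w[m];print(len(P),cv2.minAreaRect((P[:,:2]*1000).astype(np.float32)) if len(P) else 0,np.median(P[:,2]) if len(P) else 0)
```

```text
3.2417 [ 0.47912015 -0.26846062  0.18008257] [-0.17126135 -0.10626677 -0.95946257]
1336 ((481.78173828125, -267.5325927734375), (27.244626998901367, 27.100107192993164), 54.202239990234375) 0.11910667441099741
```

View pics/wrist1.png

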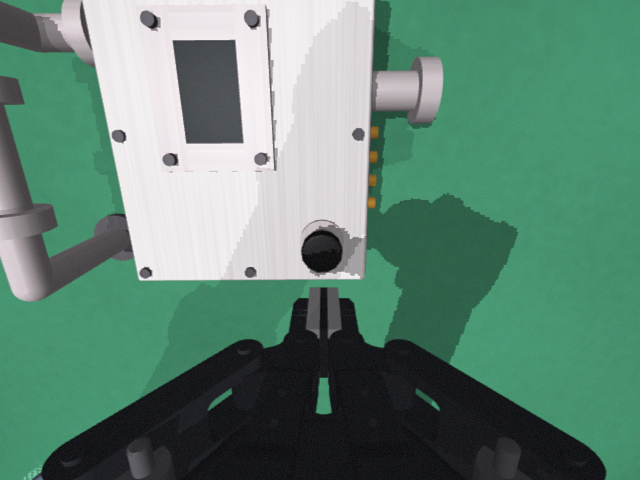

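The wrist view shows the raised vent cap at (322,251), just ahead of the closed fingertips at (323,290). The window frame is at (207,90). I'll press now.

Run:
```python
from h import *
p=np.array([.481,-.2675,.127])
robot.move_linear(p,speed=.1)
f0=robot.get_wrist_force()
r=robot.move_linear(np.array([.481,-.2675,.104]),speed=.02,contact_N=22)
print(r,robot.get_tool_pos(),np.array(robot.get_wrist_force())-f0,robot.get_t())
robot.move_linear(np.array([.481,-.2675,.20]),speed=.15)
K,T=campose('wrist');im,d=robot.camera('wrist');save('wrist2',im)
w=cloud(K,T,d)
np.savez('w2.npz',im=im,d=d,K=K,T=T)
m=(w[...,2]>.105)&(w[...,2]<.13)&(abs(w[...,0]-.48)<.03)&(abs(w[...,1]+.265)<.03)
P=w[m];print(len(P),cv2.minAreaRect((P[:,:2]*1000).astype(np.float32)),np.median(P[:,2]))
for z0,z1 in [(.0945,.0985),(.086,.0935)]:
    m=(w[...,2]>z0)&(w[...,2]<z1)
    m=cv2.morphologyEx(m.astype(np.uint8),cv2.MORPH_OPEN,np.ones((3,3)))
    nl,lab,st,ce=cv2.connectedComponentsWithStats(m)
    for k in range(1,nl):
        if st[k,4]>800: P=w[lab==k];print(st[k].tolist(),cv2.minAreaRect((P[:,:2]*1000).astype(np.float32)),np.median(P[:,2]))
print(robot.get_t())
```

```text
True [ 0.48117861 -0.26761392  0.11208399] [-1.48290085 -0.34863882  5.03060594] 4.725
1081 ((481.89410400390625, -267.8755187988281), (26.95973777770996, 27.05204963684082), 48.66086196899414) 0.11199336737516385
[154, 17, 126, 152, 15978] ((572.7783203125, -186.4740447998047), (95.81683349609375, 76.73538970947266), 6.545526504516602) 0.09613060733418127
[103, 0, 271, 271, 46447] ((537.8861083984375, -205.71800231933594), (192.11868286132812, 176.47174072265625), 6.572254657745361) 0.09015280143304893
5.5167
```

View pics/wrist2.png

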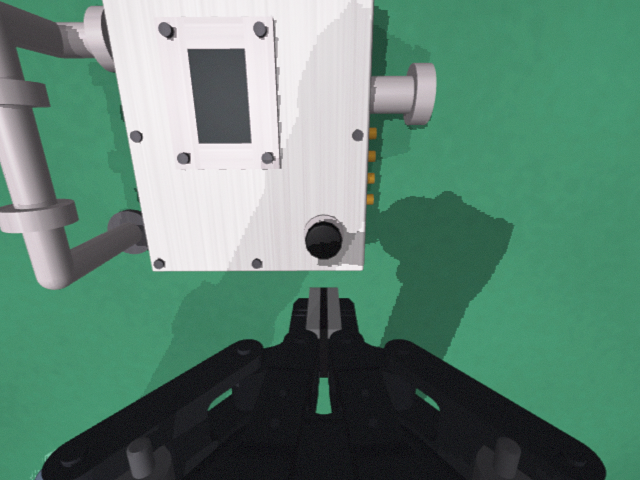

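The cap stopped at 0.1121 m on a hard stop and depth reads 0.1120 m, so it is home. The window measures (0.572, -0.187) with a yaw of 6.5°. Next, the camera head, with a wrist look from above.

Run:
```python
from h import *
robot.set_gripper(.065)
robot.move_linear(np.array([.481,-.2675,.24]),speed=.2)
robot.move_ptp(np.array([.4648,.233,.20]),down(-51.5))
K,T=campose('wrist');im,d=robot.camera('wrist');save('wrist3',im)
w=cloud(K,T,d)
for z0,z1 in [(.078,.09),(.013,.026)]:
    m=(w[...,2]>z0)&(w[...,2]<z1)&(abs(w[...,0]-.465)<.05)&(abs(w[...,1]-.233)<.05)
    m=cv2.morphologyEx(m.astype(np.uint8),cv2.MORPH_OPEN,np.ones((3,3))).astype(bool)
    P=w[m];print(len(P),cv2.minAreaRect((P[:,:2]*1000).astype(np.float32)),np.median(P[:,2]))
print(robot.get_t(),robot.get_tool_pos(),jaw())
```

```text
1677 ((467.8901062011719, 232.1422119140625), (39.09270477294922, 29.517711639404297), 39.143001556396484) 0.08451281707212349
1050 ((467.8458557128906, 231.9569091796875), (63.069480895996094, 44.055328369140625), 38.77653121948242) 0.02000892659598205
8.375 [0.46567088 0.23155093 0.19989045] (np.float64(-51.66835235885209), array([ 1.48982078e-04, -6.46174436e-04, -9.99999780e-01]))
```

View pics/wrist3.png

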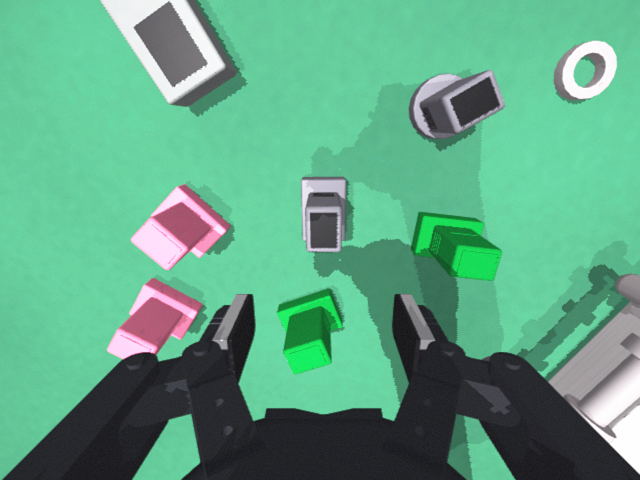

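The wrist view shows the rectangular-hood grey head at (324,215), with its long side across the jaws' closing direction. The lamp, with its round hood, is at (450,100) and well clear. Depth gives (0.468, 0.232) here and (0.465, 0.233) from the top view, so I'll use a value in between. Grasping now.

Run:
```python
from h import *
print(robot.get_tool_pos())
robot.move_linear(np.array([.4665,.2325,.09]),frame=down(-51.3),speed=.12)
robot.sleep(.2);print(robot.get_tool_pos())
r=robot.move_linear(np.array([.4665,.2325,.037]),speed=.06,contact_N=8);print(r,robot.get_tool_pos())
if not r:
    robot.set_gripper(.0,50)
    print(robot.get_gripper_width(),robot.get_wrist_force())
    if robot.get_gripper_width()>.02:
        robot.move_linear(np.array([.4665,.2325,.10]),speed=.08)
        robot.sleep(.3)
        print(robot.get_gripper_width(),robot.get_wrist_force(),robot.get_tool_pos(),jaw())
K,T=campose('wrist');im,d=robot.camera('wrist');save('wrist4',im);np.savez('w4.npz',im=im,d=d,K=K,T=T)
im,d=robot.camera('scene');save('scene4',im)
print(robot.get_t())
```

```text
[0.46567088 0.23155093 0.19989045]
[0.46689364 0.23268538 0.0906545 ]
False [0.46674372 0.23275313 0.03729756]
0.029514074214789927 [0.33758598 0.15125254 3.53187446]
0.029395714512096525 [-0.47532944  0.33708733 -2.59163918] [0.46629026 0.23248052 0.0996451 ] (np.float64(-51.29119331766648), array([-6.98646714e-04, -1.43793102e-04, -9.99999746e-01]))
12.425
```

View pics/wrist4.png

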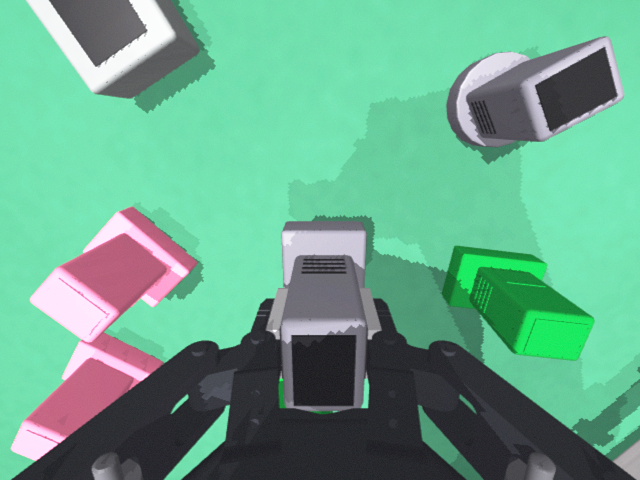

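View pics/scene4.png

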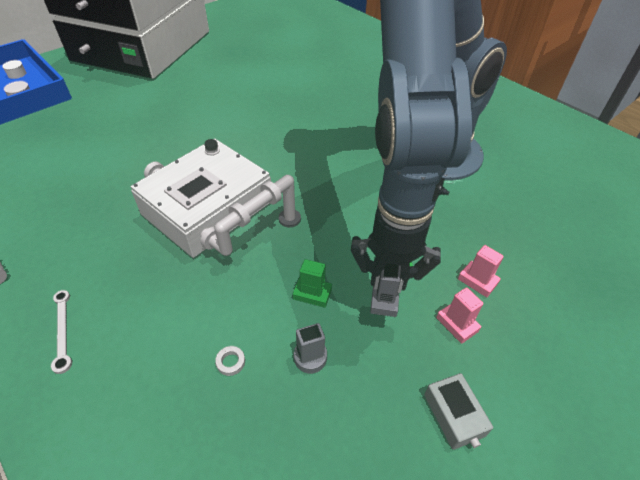

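The head is held level (grip 29.4 mm), and the lamp and look-alikes have not moved. I'll measure its offset in the hand.

Run:
```python
from h import *
D=np.load('w4.npz');Tc=np.array(robot.calibration('wrist')['T_tool_cam']);w=cloud(D['K'],Tc,D['d'])*1000
im=D['im'].astype(int);sat=im.max(-1)-im.min(-1)
box=np.zeros(sat.shape,bool);box[210:415,275:372]=1
for nm,a,b in [('top',-52,-43),('hoodtop',10,25)]:
    m=box&(w[...,0]>a)&(w[...,0]<b)&(abs(w[...,1])<30)&(abs(w[...,2])<50)&(sat<40)
    m=cv2.morphologyEx(m.astype(np.uint8),cv2.MORPH_OPEN,np.ones((3,3))).astype(bool)
    P=w[m];print(nm,len(P),np.percentile(P,[1,50,99],axis=0).round(1).tolist(),cv2.minAreaRect(P[:,1:].astype(np.float32)))
```

```text
top 7654 [[-48.6, -13.7, -20.2], [-47.2, 0.7, -4.5], [-43.6, 15.2, 17.3]] ((0.05611610412597656, -0.9898509979248047), (31.53716468811035, 39.88068771362305), 0.19284416735172272)
hoodtop 3150 [[11.1, -20.5, -32.2], [17.4, 1.2, -24.1], [23.8, 22.6, -1.6]] ((1.061483383178711, -16.042247772216797), (43.987953186035156, 33.112457275390625), 0.3645595908164978)
```

Run:
```python
from h import *
robot.move_linear(np.array([.4665,.2325,.25]),speed=.12)
robot.move_linear(np.array([.5718,-.187,.25]),frame=down(-83.5),speed=.12)
robot.sleep(.3)
print(robot.get_tool_pos(),jaw(),robot.get_gripper_width(),robot.get_wrist_force())
r=robot.move_linear(np.array([.5718,-.187,.148]),speed=.05,contact_N=8);robot.sleep(.3)
print(r,robot.get_tool_pos(),jaw(),robot.get_wrist_force(),robot.get_t())
for n in ['scene','top','wrist']:
    K,T=campose(n);im,d=robot.camera(n);np.savez(n+'5.npz',im=im,d=d,K=K,T=T);save(n+'5',im)
im=cv2.imread('pics/scene5.png');cv2.imwrite('pics/scene5z.png',cv2.resize(im[90:270,110:310],None,fx=3,fy=3,interpolation=cv2.INTER_CUBIC))
```

```text
[ 0.57179054 -0.18695674  0.25001325] (np.float64(-83.49661514342336), array([-1.23161077e-05, -3.92249189e-06, -1.00000000e+00])) 0.029356426625956243 [ 0.17500114 -0.53765465 -2.25015397]
False [ 0.57181013 -0.18700074  0.14805002] (np.float64(-83.50001991299565), array([ 3.48888569e-05, -2.38626673e-05, -9.99999999e-01])) [ 0.13619782  0.69449251 -2.69713811] 20.375
```

View pics/scene5z.png

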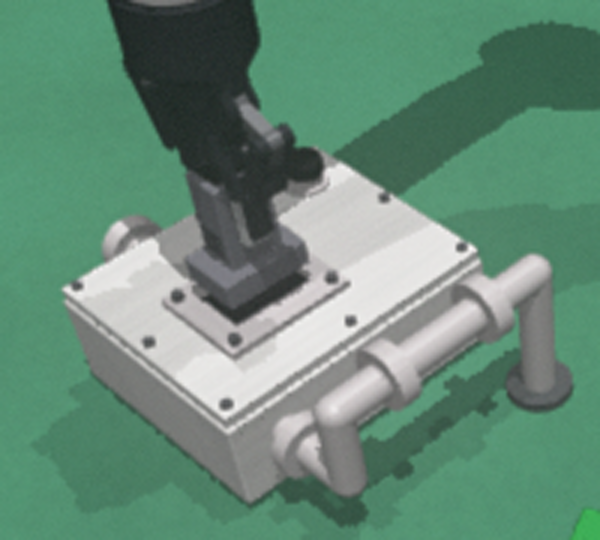

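View pics/wrist5.png

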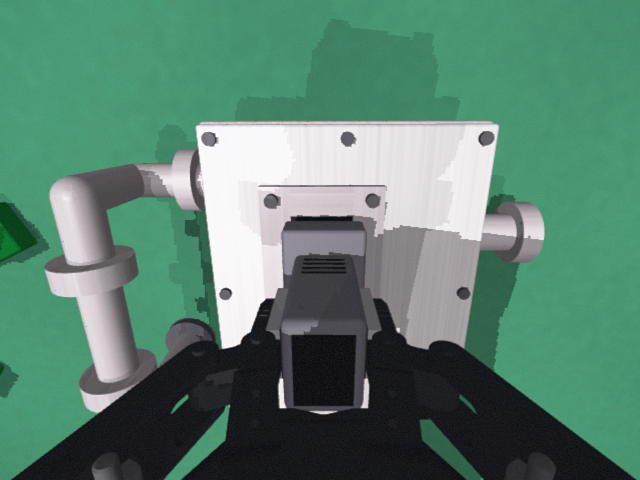

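The hood hangs over the window, square by eye, in both the scene crop (245,270) and the wrist view (323,260). Next I'll quantify the offset from the frame in each camera.

Run:
```python
from h import *
a=np.radians(6.5);C=np.array([[np.cos(a),np.sin(a)],[-np.sin(a),np.cos(a)]])
for n in ['scene','wrist','top']:
    D=np.load(n+'5.npz');w=cloud(D['K'],D['T'],D['d'])
    q=np.full(w.shape,np.nan);q[...,:2]=(w[...,:2]-[.5718,-.187])@C.T*1000;q[...,2]=w[...,2]*1000
    near=(abs(q[...,0])<60)&(abs(q[...,1])<50)
    for nm,z0,z1,lx in [('frame',94.5,98.5,60),('hood',113,134,45),('hoodtop',129,134,45),('plate',190,200,60)]:
        m=near&(q[...,2]>z0)&(q[...,2]<z1)&(abs(q[...,0])<lx)
        m=cv2.morphologyEx(m.astype(np.uint8),cv2.MORPH_OPEN,np.ones((2,2))).astype(bool)
        P=q[m]
        if len(P)>30: print(n,nm,len(P),np.percentile(P,[.5,50,99.5],axis=0).round(1).tolist(),cv2.minAreaRect(P[:,:2].astype(np.float32)))
```

```text
scene frame 691 [[nan, nan, nan], [nan, nan, nan], [nan, nan, nan]] ((-0.29238128662109375, 3.6381607055664062), (75.06060791015625, 96.33332824707031), 88.45972442626953)
scene hood 497 [[nan, nan, nan], [nan, nan, nan], [nan, nan, nan]] ((-11.842309951782227, 2.9769248962402344), (42.87729263305664, 88.58706665039062), 88.23857116699219)
scene hoodtop 230 [[nan, nan, nan], [nan, nan, nan], [nan, nan, nan]] ((7.271066665649414, 11.44454574584961), (37.89558410644531, 68.38630676269531), 61.425838470458984)
scene plate 182 [[-114.0, -287.1, 1.8], [11.2, 4.9, 194.9], [19.5, 46.1, 222.8]] ((-40.34625244140625, -124.29194641113281), (357.0133972167969, 45.15458679199219), 71.96062469482422)
wrist frame 6743 [[nan, nan, nan], [nan, nan, nan], [nan, nan, nan]] ((25.37534523010254, -17.368560791015625), (101.96601867675781, 51.476806640625), 49.173038482666016)
wrist hood 3424 [[nan, nan, nan], [nan, nan, nan], [nan, nan, nan]] ((14.133075714111328, -12.36148452758789), (60.35017776489258, 35.675148010253906), 56.93876266479492)
wrist hoodtop 2673 [[nan, nan, nan], [nan, nan, nan], [nan, n
[... 302 characters left out ...]
[-50.6, -35.3, 87.6], [-29.7, 23.5, 96.2], [44.0, 66.9, 245.0]] ((-3.154865264892578, 14.63433837890625), (95.70349884033203, 105.65021514892578), 1.5233824253082275)
top hood 267 [[nan, nan, nan], [nan, nan, nan], [nan, nan, nan]] ((-21.926067352294922, -2.3943519592285156), (60.63880920410156, 25.338151931762695), 75.90032958984375)
top hoodtop 128 [[-34.2, -30.8, 96.7], [-28.1, 5.6, 129.9], [-5.0, 21.8, 134.3]] ((-23.637725830078125, -3.2803955078125), (54.68391036987305, 28.433927536010742), 79.50453186035156)
top plate 88 [[-22.0, -53.2, 87.9], [-19.3, 1.4, 193.6], [-2.2, 29.6, 202.3]] ((-13.735252380371094, -12.72039794921875), (15.316766738891602, 83.6433334350586), 6.557957649230957)
```

View pics/top5.png

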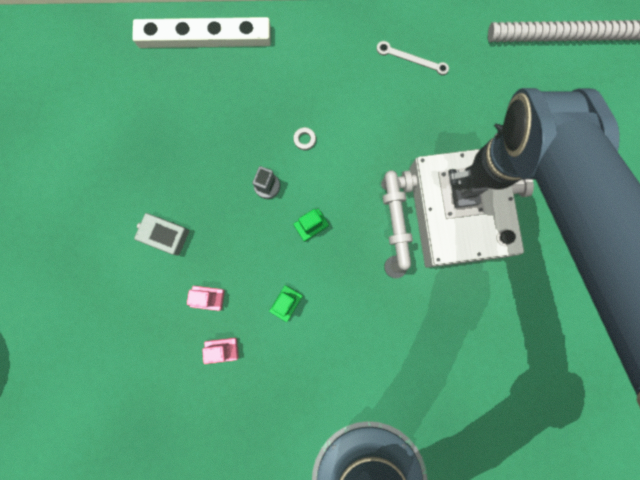

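The top view shows the other objects unmoved and the cap down at (507,237). My 2x2 morphology shifted the masks, so I'll redo the measurement without it.

```bash
cat > chk.py <<'E'
from h import *
def chk(s,dz=0):
  a=np.radians(6.5);C=np.array([[np.cos(a),np.sin(a)],[-np.sin(a),np.cos(a)]])
  for n in ['scene','wrist','top']:
    D=np.load(n+s+'.npz');w=cloud(D['K'],D['T'],D['d'])
    q=np.full(w.shape,np.nan);q[...,:2]=(w[...,:2]-[.5718,-.187])@C.T*1000;q[...,2]=w[...,2]*1000
    near=(abs(q[...,0])<55)&(abs(q[...,1])<45)
    for nm,z0,z1,lx,ly in [('frame',94.5,98.5,55,45),('hood',108+dz,134+dz,40,28),('hoodtop',128.5+dz,133+dz,40,28)]:
        m=near&(q[...,2]>z0)&(q[...,2]<z1)&(abs(q[...,0])<lx)&(abs(q[...,1])<ly)
        P=q[m]
        if len(P)>30:
            print(n,nm,len(P),np.percentile(P,[.5,50,99.5],axis=0).round(1).tolist())
            if nm=='hood': 
                for ax,l in ((0,'+x/-x'),(1,'+y/-y')):
                    # faces: histogram peaks
                    h,e=np.histogram(P[:,ax],np.arange(-45,46,1)); t=np.argsort(h)[::-1][:3];print('  face',l,[(e[i],h[i]) for i in t])
E
python3 -c "
from chk import *
chk('5')"
```

```text
scene frame 723 [[-48.2, -35.9, 94.5], [15.7, 16.4, 96.3], [47.6, 39.8, 98.4]]
scene hood 515 [[-31.7, -20.7, 111.3], [13.6, 18.2, 128.2], [31.5, 23.1, 133.4]]
  face +x/-x [(np.int64(30), np.int64(47)), (np.int64(31), np.int64(28)), (np.int64(27), np.int64(19))]
  face +y/-y [(np.int64(20), np.int64(81)), (np.int64(21), np.int64(72)), (np.int64(19), np.int64(54))]
scene hoodtop 246 [[-31.4, -21.0, 128.6], [17.3, 12.7, 130.9], [31.3, 22.8, 132.8]]
wrist frame 6764 [[-23.5, -37.4, 94.7], [31.3, 2.6, 96.1], [48.9, 38.2, 97.7]]
wrist hood 3473 [[1.2, -22.6, 112.6], [26.3, -1.0, 130.4], [32.7, 21.0, 132.5]]
  face +x/-x [(np.int64(32), np.int64(771)), (np.int64(31), np.int64(215)), (np.int64(30), np.int64(180))]
  face +y/-y [(np.int64(18), np.int64(128)), (np.int64(-20), np.int64(123)), (np.int64(-21), np.int64(123))]
wrist hoodtop 2757 [[1.0, -22.6, 128.7], [24.2, -1.0, 130.6], [32.6, 21.0, 132.2]]
top frame 622 [[-49.4, -35.1, 94.5], [-23.8, 24.0, 96.3], [46.2, 41.2, 98.4]]
top hood 278 [[-34.2, -19.5, 111.3], [-25.5, 12.0, 129.4], [-0.0, 24.2, 133.5]]
  face +x/-x [(np.int64(-34), np.int64(35)), (np.int64(-23), np.int64(18)), (np.int64(-25), np.int64(17))]
  face +y/-y [(np.int64(23), np.int64(41)), (np.int64(22), np.int64(18)), (np.int64(19), np.int64(14))]
top hoodtop 178 [[-33.9, -19.4, 128.6], [-25.3, 7.6, 130.3], [-3.2, 23.7, 132.9]]
```

Relative to the frame, all three cameras put the hood about 1 mm low in chamber y, and within about 0.5 mm in x. I'll correct that and go down to 10 mm.

Run:
```python
from chk import *
r=robot.move_linear(np.array([.5719,-.186,.1435]),frame=down(-83.5),speed=.02,contact_N=8);robot.sleep(.5)
print(r,robot.get_tool_pos(),jaw(),robot.get_gripper_width(),robot.get_wrist_force(),robot.get_t())
for n in ['scene','top','wrist']:
    K,T=campose(n);im,d=robot.camera(n);np.savez(n+'6.npz',im=im,d=d,K=K,T=T);save(n+'6',im)
chk('6',-4.5)
D=np.load('scene6.npz');w=cloud(D['K'],D['T'],D['d']);m=(w[...,2]>.105)&(w[...,2]<.13)&(abs(w[...,0]-.48)<.03)&(abs(w[...,1]+.266)<.03);print('cap',m.sum(),np.median(w[m][:,2]))
im=cv2.imread('pics/scene6.png');cv2.imwrite('pics/scene6z.png',cv2.resize(im[90:270,110:310],None,fx=3,fy=3,interpolation=cv2.INTER_CUBIC))
```

```text
False [ 0.57191798 -0.1860052   0.14351883] (np.float64(-83.50010177877112), array([ 3.21524323e-05, -2.83957759e-05, -9.99999999e-01])) 0.029624003471327195 [-0.17732349 -0.5455307  -2.20722067] 21.4083
scene frame 641 [[-48.4, -36.7, 94.6], [17.5, 18.9, 96.4], [48.1, 39.3, 98.3]]
scene hood 510 [[-32.4, -20.0, 106.6], [13.9, 19.0, 123.9], [32.0, 24.2, 129.1]]
  face +x/-x [(np.int64(30), np.int64(43)), (np.int64(31), np.int64(33)), (np.int64(18), np.int64(17))]
  face +y/-y [(np.int64(21), np.int64(81)), (np.int64(22), np.int64(73)), (np.int64(20), np.int64(54))]
scene hoodtop 242 [[-32.4, -19.7, 124.2], [17.1, 13.8, 126.3], [31.9, 24.1, 128.4]]
wrist frame 6860 [[-21.1, -37.4, 94.7], [31.7, 0.6, 96.2], [48.9, 38.2, 97.9]]
wrist hood 3477 [[1.4, -21.6, 108.1], [26.6, 0.0, 125.9], [33.0, 22.0, 128.9]]
  face +x/-x [(np.int64(32), np.int64(839)), (np.int64(31), np.int64(185)), (np.int64(20), np.int64(172))]
  face +y/-y [(np.int64(-20), np.int64(127)), (np.int64(-19), np.int64(127)), (np.int64(20), np.int64(126))]
wrist hoodtop 2764 [[1.1, -21.6, 124.1], [24.5, 0.0, 126.1], [32.8, 22.0, 127.8]]
top frame 589 [[-49.4, -34.8, 94.5], [-24.3, 25.5, 96.2], [46.0, 40.9, 98.5]]
top hood 274 [[-33.8, -18.7, 107.8], [-25.7, 13.3, 125.3], [-0.2, 25.2, 128.8]]
  face +x/-x [(np.int64(-34), np.int64(35)), (np.int64(-27), np.int64(16)), (np.int64(-23), np.int64(15))]
  face +y/-y [(np.int64(24), np.int64(40)), (np.int64(23), np.int64(21)), (np.int64(21), np.int64(12))]
top hoodtop 178 [[-33.7, -18.4, 124.0], [-25.5, 8.8, 126.0], [-4.1, 24.8, 128.4]]
cap 84 0.11159313041737551
```

View pics/scene6z.png

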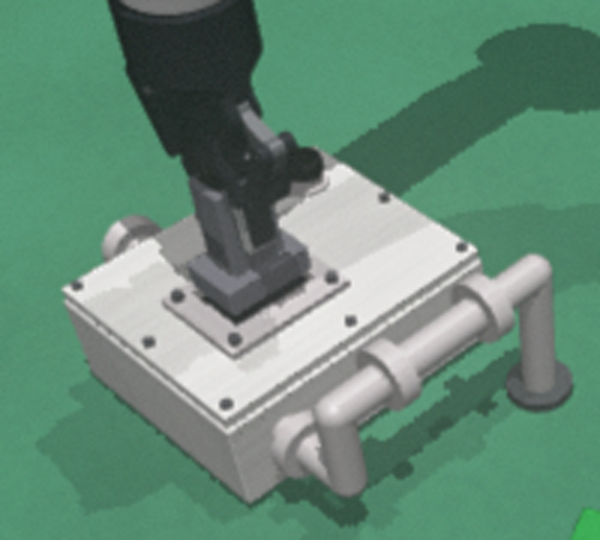

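The crop shows the hood at (245,270), square with and centred over the frame, with a visible gap below it. The hood top reads 126.1 mm, so the underside is at 106.1 mm, about 10 mm above the 96.2 mm frame. The offset is 0.5 mm or less and the cap is home. I'll hand it in.

Run:
```python
from plant import robot
import numpy as np
print(np.abs(robot.get_qd()).max(),robot.get_gripper_width());robot.sign_off();print(robot.get_t())
```

```text
0.001992442327795747 0.029263845896943922
the job is handed in; nothing more can be done
the job is handed in; nothing more can be done
```

I pressed the vent cap fully home first. I then picked up the grey camera head with the rectangular hood and carried it over the pump line with its underside at about 0.21 m. It finished held still and upright over the middle of the window, and the job was handed in at about 21 s of the 61 s.

**Last checks:**
- **Vent cap:** the press hit a hard stop at 0.1121 m. Depth read its top at 0.112 m, both just after the press and at the end.
- **Hover:** the hood's underside is about 10 mm above the window. It is within about 0.5 mm of centre in the scene and wrist cameras, and square with the frame by command and by eye.
- **Grip:** 29 mm wide and holding, with no sign of contact on the descent.
- **Everything else:** the lamp head, clamp ring, gauge box and look-alikes looked unmoved in the top view I took just before the final 4.5 mm descent.

**Disagreement between cameras:** absolute positions differed by 1–3 mm, so I centred the hood relative to the window frame as each camera saw it. The first position was about 1 mm off, and I corrected it. One measurement pass was faulty and I redid it before using any numbers.

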